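Unfold the crank handle of a bench press and press two boards together

ROBOT

A 6-joint arm with a two-finger parallel gripper is mounted at the origin on a cart in front of the work surface, level with it; the furniture and walls round the work are solid. World frame = base frame: x ahead of the robot, y to its left, z up, the work surface at z = 0. Lengths are in mm, angles in rad, forces in N, time in s.
With the tool pointing down it reaches from about 300 to 775 mm from the base axis. Payload 14.6 kg.
Tool frame: the origin (TCP) lies at the very end of the fingers, on their centre line; the grasp point (between the pads) lies 19 mm behind it; z points along the fingers, y is the line along which they close (so a half turn about z gives the same grasp; the last joint's range is limited). The gripper opens to 94 mm and grips with 3 to 60 N. Pads are 16 mm wide; open, the fingers measure 119 mm over their backs; the gripper's body (75 mm by 177 mm) begins 78 mm behind the grasp point.
Start: joints at [-1.182, 0.3, 1.521, -0, 1.321, -0.067], TCP at [242.091, -493.843, 205.446] pointing down, gripper open.
Joint ranges: [-3.03, 3.03], [-0.79, 2.21], [0.23, 2.52], [-1.04, 4.18], [0, 3.07], [-2.55, 2.55]. Speed limits (rad/s): [2.22, 2.22, 2.57, 3.14, 3.14, 3.14].

INTERFACE

Orientations are given as [roll, pitch, yaw] about the fixed x, y, z axes, in that order (R = Rz(yaw) Ry(pitch) Rx(roll)).
In Python, from cell import manip gives the robot as it stands.
- The arm moves only by the tool servo_tool, never from a script. Its argument "motion" is a list that holds one entry, the list of rows, each a list of 7 numbers: the shift along the world's x, y, z as a fraction of full scale, then the turn, a rotation vector about the world's x, y, z as a fraction of full scale, then the closure, from 0 (fully open) to 1 (shut). In form: [[[x, y, z, rx, ry, rz, gripper], ...]]. A call has 1 to 10 rows; each row is the pose to reach, as a shift and turn from the pose commanded when the call began, turning the shorter way round; what a row does not reach only later rows make up. Full scale, the value 1, is 0.5 m for a shift and pi rad for a turn. A row lasts 1/10 s, in which the tool goes at most 50 mm and 8.59 degrees, less where a joint would pass 70% of its speed; a pose out of reach is approached as far as the arm can. A call with a number of a shift or a turn outside -1 to 1 is refused whole. A call with a gripper value outside its range is refused whole. The fingers move at their own pace and stop on an object; "newtons" is the grip in N (left out, the last holds). Time passes only in rows, so rows that repeat a pose let the fingers close. It gives the time, the measured TCP pose, the force, the opening and the grip force at its end, in the units of the state.
- manip.read_state(): the state, without advancing time (a new reading comes with each control period).
- manip.camera(name): name is "side" or "top" or "wrist"; returns a dict with "frame" (400x640x3 uint8, red, green, blue), "range_z" (400x640 float32, mm along the optical axis (not along the pixel's ray), 0 where there is no reading), "vfov" (degrees; the focal length in pixels is half the picture's height over the tangent of half this angle, whatever the lens; pixels are square), "cx", "cy" (the principal point, pixels), "k1" (the pictures are not rectified: a ray, as slopes to the right and down, at radius r is drawn at 1 + k1 r^2 times it, then the intrinsics apply), "cam_to_world" (4x4, takes a point from camera to world coordinates). Camera axes: x right, y down, z forward; pixel columns grow to the right and rows downward; lengths in mm; the calibration is good to about 2 mm. A picture is of the moment at which its call begins.
- manip.sign_off(): hands the job in; it is judged then, once.
The state is a dict: "clock": time; "joints": joint angles; "qd": joint speeds; "effort": joint torques, N m; "eef_pos": TCP position; "eef_rot": TCP orientation; "wrist_force": force on the tool from outside, world axes, zero at the start; "moment": the same for the moment, N m; "finger_gap": finger opening in mm; "finger_force": force on a finger pad.
Only numpy, scipy, OpenCV 4.12 (cv2) and the standard library are available. Lean on these libraries where they do the work, as an engineer would, in place of code of your own. Each camera call takes 0.05 s, during which the arm holds its last target. There are 200 camera calls.

TASK

Swing the folded handle of the bench press's crank fully up to its stop, and only then wind the crank clockwise (seen from above) by its knob until the press squeezes the two stacked boards together firmly: about 100 N, and never over 200 N. Let go, leaving the handle standing and the boards under pressure where they lay, and do not disturb the other things on the bench.

Things in the scene. Friction and masses are not known exactly. Their poses are not given: they have to be found in the camera images.
- axis (a point): Point on the vertical crank axis of the grey two-column screw press (base 130x210 mm, bolted to the bench; crossbeam top 172 mm above the bench), at the height of the handle's hinge pin (209 mm). The bright screw, 16 mm thick, stands up through the hub here, at most to 15 mm above this point, and sinks as the press closes.
- pin (a point): Centre of the handle's hinge pin, in the clevis at the outer end of the dark steel crank arm, 86 mm out from the crank axis, at the same height. The pin lies level, square to the arm. The arm is 16 mm wide, its top 15 mm below the pin; the hub (48 mm wide) ends 23 mm below pin height, its collar (31 mm wide) 14 mm below.
- knob_centre (a point): Centre of the black ball knob, 28 mm across, that turns freely on the end of the bright handle shank (10 mm thick), 54 mm from the hinge pin. Handle folded: the knob lies over the arm, 32 mm from the crank axis. Handle up: it stands 54 mm above the pin, 86 mm from the crank axis. No pose while the fingers hold it.
- handle (a joint): Angle of the folding handle, rad. 0: folded flat inward along the crank arm (it starts at 0 to 0.2); 1.571: upright, against its stop. It swings up and outward in the vertical plane of the arm. The hinge is stiff (0.22 N m, about 4 N at the knob), so the handle stays where it is left, but a side push on the knob toward the axis can fold it again.
- crank (a joint): Angle of the crank, rad, 0 to 15; grows clockwise seen from above and lowers the ram 4 mm per rad (25 mm a turn). Free turning takes about 6 N at the knob (0.5 N m of friction); once the boards are tight each further newton at the knob adds about 21 N of pressing force, rising steeply: about 0.1 rad of crank per 100 N. Friction then holds up to about 125 N when let go.
- ram: The dark pressing plate, 88x122 mm, guided on the two columns under the crossbeam; origin at the centre of its flat cork underside, which comes down on the upper board. It starts 20 to 33 mm above that board.
- upper_board: Upper of two alike planed wooden offcuts, 60x90x30 mm, lying loose one on the other under the ram; origin at the centre of its underside, z up, so its top is at +30 mm.
- lower_board: Lower wooden offcut, 60x90x30 mm, lying on the press's bed 24 mm above the bench; origin at the centre of its underside.
- glue: White glue bottle with a pointed orange cap, 58 mm wide, 196 mm tall, standing to the right of the press; origin at its foot. A bystander.
- tape: Yellow tape measure, 66x84x36 mm, in front and right of the press; origin under its centre. A bystander.
- pencil: Red flat carpenter's pencil, 186 mm long, lying in front and left of the press; origin under its middle. A bystander.

How it is judged:
By the outcome, as a careful person would: the job done as asked, in the order asked, and still so for the second after the job is handed in, with the robot touching nothing.
It also fails if it takes over 64 s, if anything falls off the work surface, if the arm or the gripper's body presses on something with over 40 N, if the wrist force passes 120 N, or if a joint passes its speed limit or range.

## Working session

There is one attempt and no reset: what is moved stays moved. The work goes in short steps, Python scripts to look and compute and a tool call to move; the robot and the scene stay as the last step left them, time stands still between calls to the robot, and variables do not carry over. Pictures are saved under pics/ and viewed, at most 10 in all, crops included, and the job is handed in when it is done.

Besides the shell and the picture viewer there is one more tool, called after "Request:" as name([rows], argument=value, ...), one row to a line, values as JSON. servo_tool: Moves the arm, as the interface text tells. Its arguments: {"type":"object","properties":{"motion":{"type":"array"},"newtons":{"type":"number"}},"required":["motion"]}

```bash
mkdir -p pics; ls; cat > h.py <<'E'
import numpy as np, cv2
from cell import manip
def pix2w(c,u,v,z=None):
    f=200/np.tan(np.radians(c["vfov"])/2)
    d=np.array([(u-c["cx"])/f,(v-c["cy"])/f]); s=d.copy()
    for _ in range(20): s=d/(1+c["k1"]*(s@s))
    if z is None: z=np.median([t for t in c["range_z"][int(v)-1:int(v)+2,int(u)-1:int(u)+2].ravel() if t>0])
    T=np.array(c["cam_to_world"]); return (T@np.array([s[0]*z,s[1]*z,z,1]))[:3]
def pix2h(c,u,v,h):  # intersect with plane z=h
    a=pix2w(c,u,v,100.); o=np.array(c["cam_to_world"])[:3,3]
    return o+(a-o)*(h-o[2])/(a[2]-o[2])
def cloud(c):
    f=200/np.tan(np.radians(c["vfov"])/2)
    v,u=np.mgrid[0:400,0:640]; d=np.stack([(u-c["cx"])/f,(v-c["cy"])/f],-1); s=d.copy()
    for _ in range(20): s=d/(1+c["k1"]*(s**2).sum(-1,keepdims=True))
    z=c["range_z"]; P=np.stack([s[...,0]*z,s[...,1]*z,z,np.ones_like(z)],-1)
    return (P@np.array(c["cam_to_world"]).T)[...,:3]
E
python3 - <<'E'
from h import *
import pickle
for n in("top","side"):
    c=manip.camera(n); pickle.dump(c,open(n+".pkl","wb"))
    cv2.imwrite(f"pics/{n}.png",c["frame"][...,::-1])
    print(n,c["vfov"],c["k1"],np.round(c["cam_to_world"],2).tolist())
    P=cloud(c); m=(c["range_z"]>0)&(P[...,2]>185)&(P[...,0]>250)
    print(m.sum())
print(manip.read_state())
E
```

```text
pics
top 56.2016817097264 -0.05250726293748716 [[-0.02, -0.99, 0.15, 359.41], [-1.0, 0.02, -0.01, 211.28], [0.01, -0.15, -0.99, 989.35], [0.0, 0.0, 0.0, 1.0]]
70017
side 44.45988618048383 -0.004079351729817903 [[1.0, -0.02, 0.03, 460.03], [-0.03, -0.52, 0.85, -539.13], [-0.0, -0.86, -0.52, 583.52], [0.0, 0.0, 0.0, 1.0]]
64307
{'clock': 0.1, 'joints': array([-1.18159168e+00,  3.00402371e-01,  1.52146827e+00, -1.52268789e-05,
        1.32073000e+00, -6.66080488e-02]), 'qd': array([-0.00045637, -0.00083189, -0.00137058, -0.00065772, -0.00034489,
        0.00047593]), 'effort': array([ 3.32320442e-04, -5.32647943e+01, -3.53284121e+01,  7.08558387e-02,
        2.34676333e-02, -6.13867860e-05]), 'eef_pos': array([ 242.01069937, -493.64520734,  204.97176063]), 'eef_rot': array([-3.14058592e+00, -5.23736044e-05,  4.55816446e-01]), 'wrist_force': array([-0.20104256, -0.4744866 , -0.36831573]), 'moment': array([ 0.0507693 , -0.001316  , -0.00267479]), 'finger_force': 0.0, 'finger_gap': 94.20157922824046}
```

View pics/top.png

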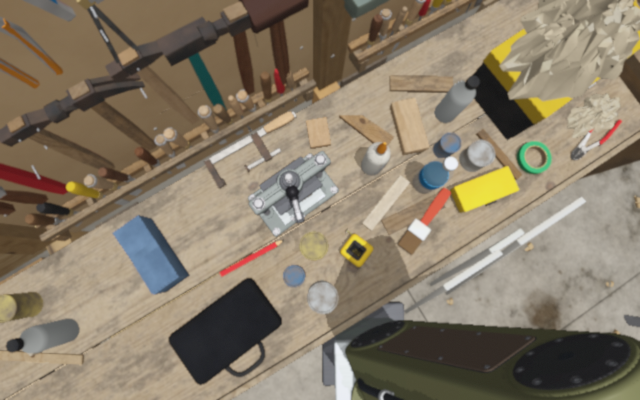

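View pics/side.png

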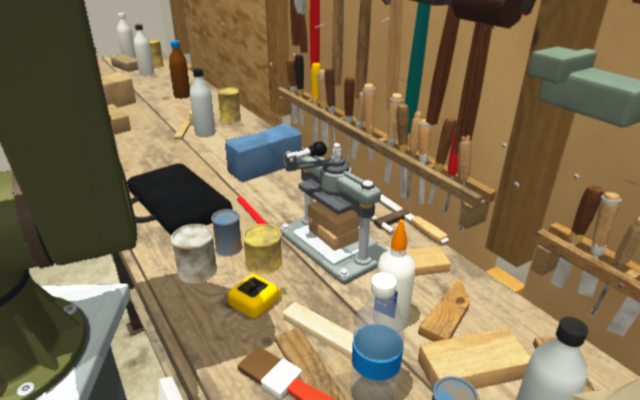

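The top view shows the press with its hub at about (291,180) and the arm running down to about (298,215). In the side view the knob is at about (318,149) and the screw top at about (336,150). I'll enlarge both.

```bash
python3 - <<'E'
from h import *
import pickle
t=pickle.load(open("top.pkl","rb"));s=pickle.load(open("side.pkl","rb"))
a=cv2.resize(t["frame"][150:240,240:345],None,fx=6,fy=6,interpolation=cv2.INTER_CUBIC)
b=cv2.resize(s["frame"][135:210,275:400],None,fx=6,fy=6,interpolation=cv2.INTER_CUBIC)
cv2.imwrite("pics/tz.png",a[...,::-1]);cv2.imwrite("pics/sz.png",b[...,::-1])
P=cloud(t)
for (u,v) in[(291,180),(289,180),(294,190),(296,200),(297,208),(298,215)]: print(u,v,np.round(P[v,u],1), t["frame"][v,u])
print(np.round(pix2h(t,291,180,209),1),np.round(pix2h(t,298,215,209),1))
Q=cloud(s)
for (u,v) in[(318,149),(336,150),(293,158)]: print(u,v,np.round(Q[v,u],1))
E
```

```text
291 180 [527.1 252.4 211.1] [145 143 146]
289 180 [525.9 256.3 217.1] [185 183 186]
294 190 [501.7 245.3 231.2] [49 47 51]
296 200 [482.4 241.8 220.8] [166 165 168]
297 208 [466.  240.  218.4] [211 209 212]
298 215 [451.4 238.2 217.3] [236 235 238]
[527.6 252.5 209. ] [452.4 238.5 209. ]
318 149 [498.2 240.3 223.1]
336 150 [531.1 255.  213.8]
293 158 [454.3 233.4 209.9]
```

View pics/tz.png

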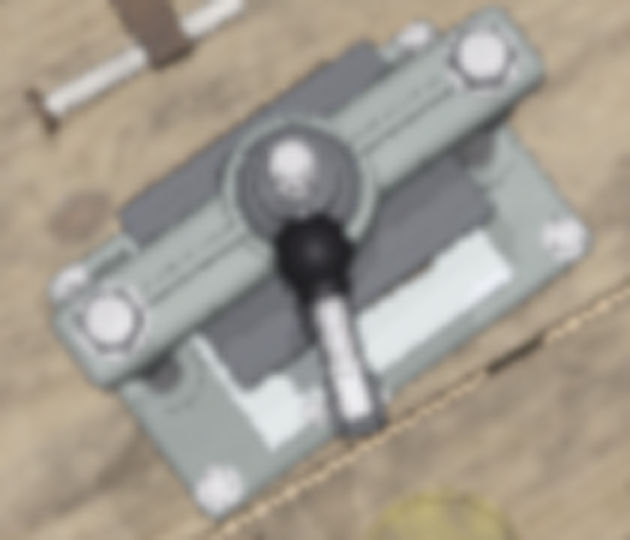

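View pics/sz.png

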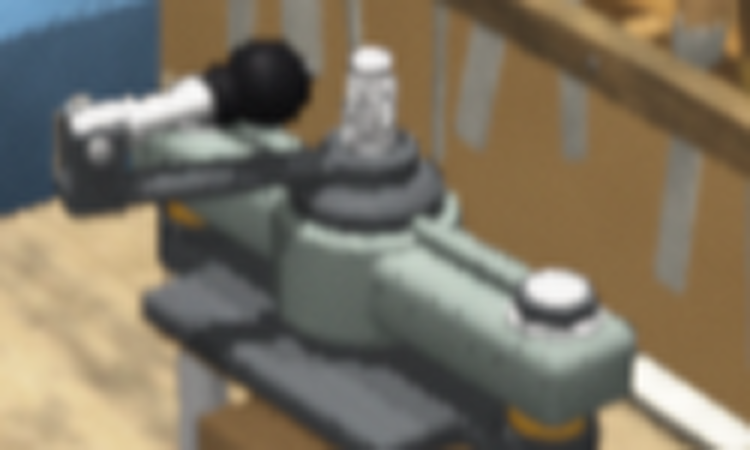

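Zoomed top: screw tip at about (288.7,176.2), knob centre (292.3,191.5), arm end/pin at about (299,217). Zoomed side: knob (320,148.7), screw tip (337,145.3), pin head (291.5,160).

```bash
python3 - <<'E'
from h import *
import pickle
t=pickle.load(open("top.pkl","rb"));s=pickle.load(open("side.pkl","rb"))
def tri(a,b):
    A=[];B=[]
    for c,(u,v) in((t,a),(s,b)):
        o=np.array(c["cam_to_world"])[:3,3]; d=pix2w(c,u,v,100.)-o; d/=np.linalg.norm(d)
        M=np.eye(3)-np.outer(d,d); A.append(M);B.append(M@o)
    x=np.linalg.lstsq(np.vstack(A),np.hstack(B),rcond=None)[0]; r=[np.linalg.norm(A[i]@x-B[i]) for i in(0,1)]
    return np.round(x,1),np.round(r,1)
print("screwtip",tri((288.5,176.2),(336.8,145)))
print("knob",tri((292.2,191.6),(319.6,148.3)))
print("pin",tri((298.5,217.5),(292,160)))
for n,c in(("top",t),("side",s)):
    P=cloud(c);I=c["frame"].astype(int).max(-1)
    near=np.hypot(P[...,0]-496,P[...,1]-243)<25
    k=P[near&(I<70)&(P[...,2]>205)]
    # sphere fit with r=14
    from scipy.optimize import least_squares
    r=least_squares(lambda q:np.linalg.norm(k-q,axis=1)-14,[496,243,220],loss="soft_l1"); print(n,len(k),np.round(r.x,1))
    sc=P[(np.hypot(P[...,0]-528,P[...,1]-253)<30)&(P[...,2]>212)&(I>140)]
    print(n,"screw",len(sc),np.round(sc.mean(0),1) if len(sc) else "", np.round(sc.max(0),1)if len(sc) else "")
    w=P[(np.hypot(P[...,0]-452,P[...,1]-236)<22)&(P[...,2]>180)]
    print("arm end",len(w),np.round(w.mean(0),1),np.round(w.min(0),1))
# collision context: tall things near press
P=cloud(t); 
for lo in(100,150,190,230):
    m=(P[...,2]>lo)&(P[...,0]>300)&(P[...,0]<760)&(abs(P[...,1]-240)<300)
    H,x,y=np.histogram2d(P[m][:,0],P[m][:,1],bins=[range(300,761,40),range(-60,541,40)]); print(lo);print((H>3).astype(int))
E
```

```text
screwtip (array([532.6, 256.9, 222.7]), array([0.2, 0.2]))
knob (array([501. , 249.6, 220. ]), array([0.5, 0.5]))
pin (array([450.1, 237.8, 203.6]), array([2.4, 2.4]))
top 134 [499.9 249.7 219.6]
top screw 44 [531.  257.7 220.9] [538.7 264.8 227.9]
arm end 168 [453.1 239.1 211.4] [437.5 225.8 190.1]
side 197 [498.7 252.1 218.6]
side screw 63 [531.9 257.1 218.6] [538.8 268.3 224.1]
arm end 330 [454.  235.6 204.2] [437.9 224.4 186.6]
100
[[0 0 0 0 0 0 0 0 0 0 0 0 0 0 0]
 [0 0 0 0 0 0 1 0 0 0 0 0 0 0 0]
 [0 0 0 0 0 0 0 0 0 0 0 0 0 0 0]
 [0 0 0 0 0 0 0 1 0 0 0 0 0 0 0]
 [0 0 0 0 0 0 0 1 1 1 1 0 0 0 0]
 [0 0 0 0 0 0 1 1 1 1 0 0 0 0 0]
 [0 0 0 0 0 1 1 1 1 1 0 0 0 0 0]
 [0 0 1 1 0 1 1 1 0 0 0 0 0 1 1]
 [0 0 1 1 0 0 0 0 0 0 0 1 1 1 1]
 [0 0 0 0 0 0 0 0 0 1 1 1 1 1 1]
 [0 0 0 0 0 0 0 1 1 1 1 1 1 0 0]]
150
[[0 0 0 0 0 0 0 0 0 0 0 0 0 0 0]
 [0 0 0 0 0 0 1 0 0 0 0 0 0 0 0]
 [0 0 0 0 0 0 0 0 0 0 0 0 0 0 0]
 [0 0 0 0 0 0 0 1 0 0 0 0 0 0 0]
 [0 0 0 0 0 0 0 1 1 1 1 0 0 0 0]
 [0 0 0 0 0 0 1 1 1 1 0 0 0 0 0]
 [0 0 0 0 0 1 1 1 1 0 0 0 0 0 0]
 [0 0 1 0 0 1 1 0 0 0 0 0 0 1 1]
 [0 0 0 0 0 0 0 0 0 0 0 0 1 1 1]
 [0 0 0 0 0 0 0 0 0 0 1 1 1 1 1]
 [0 0 0 0 0 0 0 1 1 1 1 1 1 0 0]]
190
[[0 0 0 0 0 0 0 0 0 0 0 0 0 0 0]
 [0 0 0 0 0 0 1 0 0 0 0 0 0 0 0]
 [0 0 0 0 0 0 0 0 0 0 0 0 0 0 0]
 [0 0 0 0 0 0 0 1 0 0 0 0 0 0 0]
 [0 0 0 0 0 0 0 1 1 0 0 0 0 0 0]
 [0 0 0 0 0 0 0 1 1 0 0 0 0 0 0]
 [0 0 0 0 0 0 0 1 1 0 0 0 0 0 0]
 [0 0 1 0 0 0 0 0 0 0 0 0 0 1 1]
 [0 0 0 0 0 0 0 0 0 0 0 0 1 1 1]
 [0 0 0 0 0 0 0 0 0 0 1 1 1 1 1]
 [0 0 0 0 0 0 0 1 1 1 1 1 1 0 0]]
230
[[0 0 0 0 0 0 0 0 0 0 0 0 0 0 0]
 [0 0 0 0 0 0 1 0 0 0 0 0 0 0 0]
 [0 0 0 0 0 0 0 0 0 0 0 0 0 0 0]
 [0 0 0 0 0 0 0 0 0 0 0 0 0 0 0]
 [0 0 0 0 0 0 0 1 0 0 0 0 0 0 0]
 [0 0 0 0 0 0 0 1 0 0 0 0 0 0 0]
 [0 0 0 0 0 0 0 0 0 0 0 0 0 0 0]
 [0 0 0 0 0 0 0 0 0 0 0 0 0 1 1]
 [0 0 0 0 0 0 0 0 0 0 0 0 1 1 1]
 [0 0 0 0 0 0 0 0 0 0 1 1 1 1 1]
 [0 0 0 0 0 0 0 1 1 1 1 1 1 0 0]]
```

```bash
python3 - <<'E'
from h import *
import pickle
t=pickle.load(open("top.pkl","rb"));s=pickle.load(open("side.pkl","rb"))
P=np.vstack([cloud(c)[c["range_z"]>0] for c in(t,s)])
ax=np.array([532,257.2])
for lo,hi in((195,250),(250,330),(330,450),(450,600),(600,800)):
    q=P[(P[:,2]>lo)&(P[:,2]<hi)]; d=q[:,:2]-ax; r=np.hypot(*d.T); 
    q=q[(r>100)]; d=q[:,:2]-ax; r=np.hypot(*d.T); i=np.argsort(r)[:4000:400]
    print(lo,np.c_[np.round(q[i]),np.round(r[i])].tolist()[:5])
# ram plate: top view height of dark plate left of beam, and its underside in side view
Q=cloud(t)
for u,v in[(284,165),(276,210-0),(280,211),(310,188)]: print("plate top?",np.round(Q[v,u],1),t["frame"][v,u])
f=s["frame"];S=cloud(s)
for u in(318,326,334,342):
    print(u,[(v,f[v,u].tolist(),np.round(S[v,u]).tolist()) for v in range(184,224,3)])
E
```

```text
195 [[701.0, 351.0, 218.0, 194.0], [670.0, 403.0, 235.0, 201.0], [705.0, 368.0, 221.0, 205.0], [735.0, 309.0, 242.0, 210.0], [658.0, 429.0, 216.0, 213.0]]
250 [[713.0, 337.0, 271.0, 198.0], [713.0, 346.0, 252.0, 202.0], [692.0, 396.0, 269.0, 212.0], [698.0, 394.0, 282.0, 215.0], [749.0, 274.0, 250.0, 217.0]]
330 [[716.0, 293.0, 449.0, 187.0], [720.0, 329.0, 424.0, 201.0], [723.0, 325.0, 430.0, 202.0], [684.0, 393.0, 444.0, 204.0], [729.0, 320.0, 396.0, 207.0]]
450 [[715.0, 291.0, 452.0, 186.0], [695.0, 366.0, 460.0, 196.0], [709.0, 349.0, 464.0, 199.0], [726.0, 315.0, 480.0, 202.0], [691.0, 387.0, 472.0, 205.0]]
600 [[659.0, 461.0, 609.0, 241.0], [655.0, 490.0, 602.0, 264.0], [646.0, 531.0, 604.0, 297.0], [622.0, 548.0, 602.0, 305.0], [637.0, 548.0, 637.0, 309.0]]
plate top? [613.6 281.9   3.8] [172 157 135]
plate top? [488.6 302.   23.6] [171 176 178]
plate top? [471.5 282.5 132.7] [123 125 131]
plate top? [523.4 212.5 137. ] [126 127 133]
318 [(184, [94, 96, 97], [500.0, 275.0, 134.0]), (187, [66, 68, 71], [500.0, 266.0, 133.0]), (190, [50, 52, 53], [499.0, 254.0, 133.0]), (193, [1
[... 1677 characters left out ...]
], [528.0, 226.0, 84.0]), (223, [121, 94, 60], [528.0, 219.0, 82.0])]
342 [(184, [100, 109, 103], [540.0, 217.0, 165.0]), (187, [87, 93, 88], [540.0, 217.0, 159.0]), (190, [76, 82, 78], [540.0, 217.0, 153.0]), (193, [52, 53, 54], [543.0, 240.0, 134.0]), (196, [53, 54, 55], [542.0, 228.0, 134.0]), (199, [95, 98, 100], [541.0, 221.0, 132.0]), (202, [104, 107, 109], [540.0, 209.0, 133.0]), (205, [120, 123, 125], [539.0, 198.0, 134.0]), (208, [92, 95, 97], [539.0, 194.0, 130.0]), (211, [50, 49, 49], [539.0, 191.0, 125.0]), (214, [123, 94, 61], [545.0, 245.0, 85.0]), (217, [127, 98, 63], [544.0, 234.0, 85.0]), (220, [128, 99, 64], [543.0, 225.0, 84.0]), (223, [117, 90, 59], [543.0, 220.0, 81.0])]
```

Request:
servo_tool([
  [[0.04, 0.08, 0.23, 0, 0, -0.0735, 0], [0.3, 0.8, 0.23, 0, 0, -0.0735, 0], [0.3, 0.8, 0.23, 0, 0, -0.0735, 0], [0.3, 0.8, 0.23, 0, 0, -0.0735, 0], [0.3, 0.8, 0.23, 0, 0, -0.0735, 0], [0.3, 0.8, 0.23, 0, 0, -0.0735, 0], [0.3, 0.8, 0.23, 0, 0, -0.0735, 0], [0.3, 0.8, 0.23, 0, 0, -0.0735, 0], [0.3, 0.8, 0.23, 0, 0, -0.0735, 0], [0.3, 0.8, 0.23, 0, 0, -0.0735, 0]],
], newtons=20)

```text
clock: 1.1
eef_pos: [392.8, -90.5, 321.2]
eef_rot: [3.141, -0.001, 0.228]
wrist_force: [-0.2, -0.6, -0.1]
finger_gap: 94.0
finger_force: 0.0
```

Request:
servo_tool([
  [[0.216, 0.688, -0.02, 0, 0, 0, 0], [0.216, 0.688, -0.02, 0, 0, 0, 0], [0.216, 0.688, -0.02, 0, 0, 0, 0], [0.216, 0.688, -0.02, 0, 0, 0, 0], [0.216, 0.688, -0.02, 0, 0, 0, 0], [0.216, 0.688, -0.02, 0, 0, 0, 0], [0.216, 0.688, -0.02, 0, 0, 0, 0], [0.216, 0.688, -0.02, 0, 0, 0, 0], [0.216, 0.688, -0.02, 0, 0, 0, 0], [0.216, 0.688, -0.02, 0, 0, 0, 0]],
])

```text
clock: 2.1
eef_pos: [499.9, 249.2, 310.3]
eef_rot: [3.141, 0.0, 0.225]
wrist_force: [-0.3, 0.4, 0.5]
finger_gap: 94.0
finger_force: 0.0
```

```bash
python3 - <<'E'
from h import *
import pickle
print(manip.read_state()["joints"].round(3), manip.read_state()["eef_pos"].round(1))
c=manip.camera("wrist"); pickle.dump(c,open("w.pkl","wb")); P=cloud(c)
cv2.imwrite("pics/w.png",c["frame"][...,::-1])
from scipy.optimize import least_squares
I=c["frame"].astype(int).max(-1)
k=P[(np.hypot(P[...,0]-500,P[...,1]-250)<20)&(I<75)&(P[...,2]>210)]
print(len(k)); 
if len(k)>20: print(least_squares(lambda q:np.linalg.norm(k-q,axis=1)-14,[500,250,220],loss="soft_l1").x.round(1))
sc=P[(np.hypot(P[...,0]-532,P[...,1]-257)<25)&(P[...,2]>215)&(I>120)]
print(len(sc), sc.mean(0).round(1) if len(sc) else "")
E
```

```text
[ 0.397  0.265  1.326 -0.     1.552  1.743] [499.9 249.2 310.3]
849
[500.6 252.  218.9]
390 [530.1 253.6 304.4]
```

View pics/w.png

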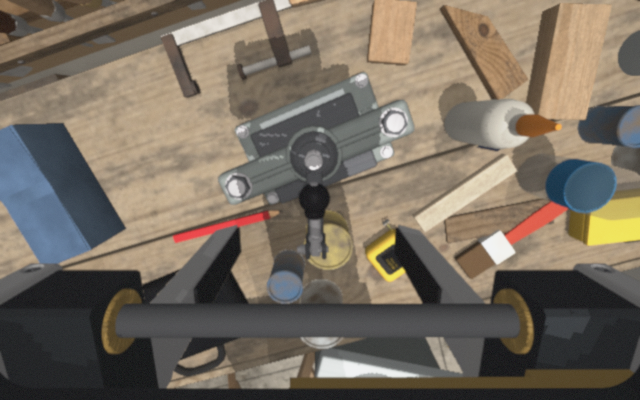

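The wrist view shows the screw at (314,160), knob (314,199) and arm end at about (316,252), so the arm lines up with the tool.

```bash
python3 - <<'E'
from h import *
import pickle
c=pickle.load(open("w.pkl","rb"))
for n,u,v,h in(("screw",314,160,222),("knob",314.5,199,219),("armend",316,252,209),("bolt1",237,187,185),("bolt2",395,123,185)): print(n,pix2h(c,u,v,h).round(1))
P=cloud(c)
print(P[160,314],P[199,314])
E
```

```text
screw [535. 260. 222.]
knob [500.6 251.9 219. ]
armend [446.4 238.2 209. ]
bolt1 [486.5 327.9 185. ]
bolt2 [580.9 192.4 185. ]
[535.15818803 260.06231109 223.22196618] [504.07871002 252.96740018 232.31261012]
```

Request:
servo_tool([
  [[0.001, 0.002, -0.1, 0, 0, 0, 0], [0.001, 0.002, -0.16, 0, 0, 0, 0.3], [0.001, 0.002, -0.19, 0, 0, 0, 0.3], [0.001, 0.002, -0.219, 0, 0, 0, 0.3], [0.001, 0.002, -0.219, 0, 0, 0, 0.55], [0.001, 0.002, -0.219, 0, 0, 0, 0.6], [0.001, 0.002, -0.219, 0, 0, 0, 0.6], [0.001, 0.002, -0.219, 0, 0, 0, 0.6]],
], newtons=15)

```text
clock: 2.95
eef_pos: [500.9, 251.0, 201.9]
eef_rot: [-3.141, -0.001, 0.225]
wrist_force: [0.4, 1.1, 0.7]
finger_gap: 41.6
finger_force: 0.0
```

```bash
python3 - <<'E'
from h import *
c=manip.camera("wrist")
cv2.imwrite("pics/w2.png",cv2.resize(c["frame"][100:400,120:520],None,fx=2,fy=2)[...,::-1])
E
```

```text
(no output)
```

View pics/w2.png

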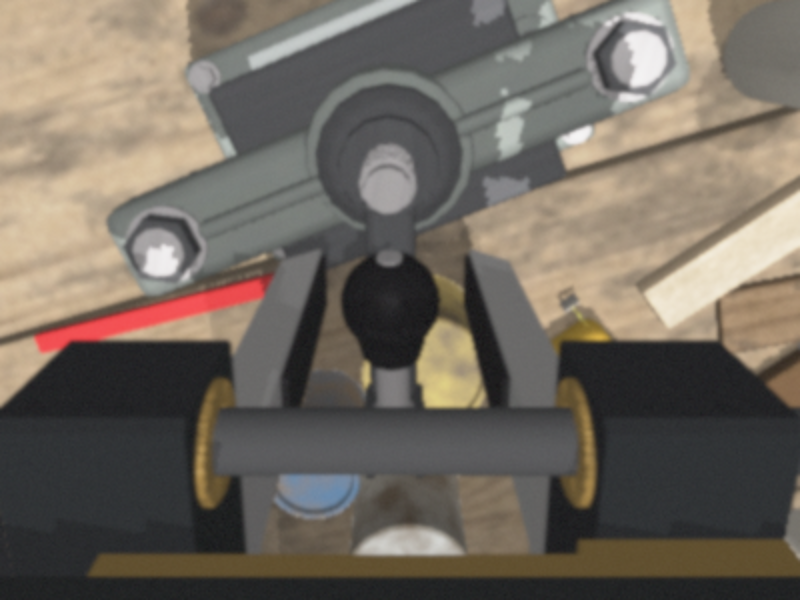

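The knob at about (390,305) sits midway between the fingers (325 and 465), so I'll close.

Request:
servo_tool([
  [[0, 0, 0, 0, 0, 0, 1], [0, 0, 0, 0, 0, 0, 1], [0, 0, 0, 0, 0, 0, 1], [0, 0, 0, 0, 0, 0, 1], [0, 0, 0, 0, 0, 0, 1]],
], newtons=20)

```text
clock: 3.5
eef_pos: [500.6, 251.9, 201.2]
eef_rot: [-3.14, -0.001, 0.225]
wrist_force: [-0.5, 4.7, 0.9]
finger_gap: 27.0
finger_force: 20.0
```

Request:
servo_tool([
  [[-0.0027, 0.0009, 0.0116, 0, 0, 0, 1], [-0.0072, -0.0002, 0.0236, 0, 0, 0, 1], [-0.013, -0.0015, 0.0352, 0, 0, 0, 1], [-0.02, -0.0032, 0.0458, 0, 0, 0, 1], [-0.0284, -0.0051, 0.0556, 0, 0, 0, 1], [-0.0378, -0.0073, 0.0642, 0, 0, 0, 1], [-0.0483, -0.0097, 0.0716, 0, 0, 0, 1], [-0.0592, -0.0122, 0.0778, 0, 0, 0, 1], [-0.0711, -0.015, 0.0824, 0, 0, 0, 1], [-0.0711, -0.015, 0.0824, 0, 0, 0, 1]],
])

```text
clock: 4.5
eef_pos: [464.7, 243.4, 243.3]
eef_rot: [3.142, -0.001, 0.225]
wrist_force: [-1.4, -1.0, 4.6]
finger_gap: 26.6
finger_force: 20.0
```

Request:
servo_tool([
  [[-0.0085, -0.002, 0.004, 0, 0, 0, 1], [-0.017, -0.004, 0.006, 0, 0, 0, 1], [-0.025, -0.0058, 0.0066, 0, 0, 0, 1], [-0.031, -0.0072, 0.0066, 0, 0, 0, 1], [-0.034, -0.0079, 0.0066, 0, 0, 0, 1], [-0.037, -0.0086, 0.0066, 0, 0, 0, 1], [-0.037, -0.0086, 0.0066, 0, 0, 0, 1]],
])

```text
clock: 5.2
eef_pos: [447.0, 239.3, 246.4]
eef_rot: [3.142, -0.002, 0.225]
wrist_force: [3.6, 0.1, 3.6]
finger_gap: 23.9
finger_force: 18.1
```

```bash
python3 - <<'E'
from h import *
c=manip.camera("side");d=manip.camera("wrist")
a=cv2.resize(c["frame"][90:190,250:370],(720,600),interpolation=cv2.INTER_CUBIC)
a=cv2.resize(a,(480,400)); b=cv2.resize(d["frame"][150:400,220:420],(320,400))
cv2.imwrite("pics/s2.png",np.hstack([a,b])[...,::-1])
E
```

```text
(no output)
```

View pics/s2.png

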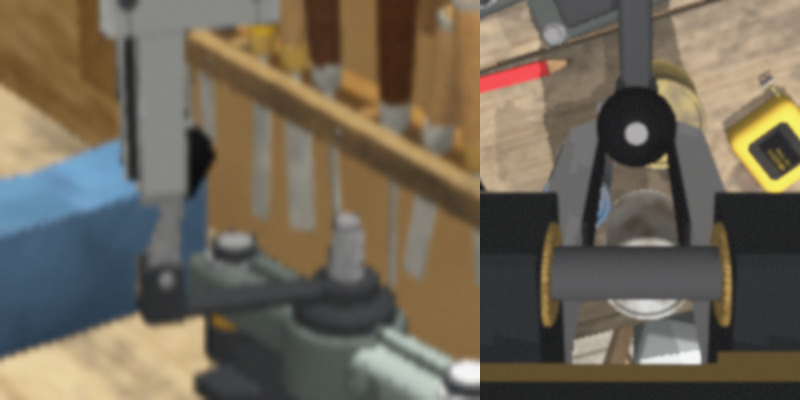

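The knob has slipped to the inner edge of the pads (wrist crop (636,133)), and the handle still leans inward. I'll locate it and re-grasp.

```bash
python3 - <<'E'
from h import *
from scipy.optimize import least_squares
c=manip.camera("wrist"); P=cloud(c)
print(pix2h(c,317.5,233,262).round(1))
I=c["frame"].astype(int).max(-1); m=np.zeros(I.shape,bool); m[205:258,295:340]=1
k=P[m&(I<75)&(P[...,2]>245)&(P[...,2]<285)]
print(len(k),least_squares(lambda q:np.linalg.norm(k-q,axis=1)-14,[455,240,262],loss="soft_l1").x.round(1))
print(manip.read_state()["eef_pos"].round(1))
E
```

```text
[457.5 241.5 262. ]
1764 [459.7 241.9 262.3]
[447.  239.3 246.3]
```

Request:
servo_tool([
  [[0, 0, 0, 0, 0, 0, 0.55], [0, 0, 0, 0, 0, 0, 0.55], [0, 0, 0, 0, 0, 0, 0.55], [0.013, 0.003, -0.003, 0, 0, 0, 0.55], [0.0256, 0.0056, -0.003, 0, 0, 0, 0.55], [0.0256, 0.0056, -0.003, 0, 0, 0, 1], [0.0256, 0.0056, -0.003, 0, 0, 0, 1], [0.0256, 0.0056, -0.003, 0, 0, 0, 1], [0.0256, 0.0056, -0.003, 0, 0, 0, 1]],
], newtons=45)

```text
clock: 6.25
eef_pos: [459.4, 242.0, 243.8]
eef_rot: [3.141, -0.0, 0.225]
wrist_force: [2.1, -0.5, -2.9]
finger_gap: 26.2
finger_force: 45.0
```

Request:
servo_tool([
  [[-0.005, -0.0012, 0.001, 0, 0, 0, 1], [-0.01, -0.0023, 0.0015, 0, 0, 0, 1], [-0.015, -0.0035, 0.002, 0, 0, 0, 1], [-0.02, -0.0046, 0.002, 0, 0, 0, 1], [-0.024, -0.0055, 0.002, 0, 0, 0, 1], [-0.027, -0.0062, 0.002, 0, 0, 0, 1], [-0.027, -0.0062, 0.002, 0, 0, 0, 1]],
])

```text
clock: 6.95
eef_pos: [447.1, 239.0, 245.3]
eef_rot: [3.141, -0.004, 0.225]
wrist_force: [12.8, 1.3, -6.0]
finger_gap: 26.5
finger_force: 45.0
```

```bash
cat > wind.py <<'E'
import numpy as np,sys
# args: axis x y, R, cmd x y, start psi, step, n
ax,ay,R,cx,cy,p0,st,n=map(float,sys.argv[1:])
th0=np.pi+0.2245
for k in range(1,int(n)+1):
    p=p0+st*k; x=ax+R*np.cos(th0-p); y=ay+R*np.sin(th0-p)
    print(round(p,3),round((x-cx)/500,4),round((y-cy)/500,4),"abs",round(x,1),round(y,1))
E
python3 wind.py 531.5 258.3 87.5 445.8 238.9 0 0.1 10
```

```text
0.1 -0.0022 0.0171 abs 444.7 247.4
0.2 -0.0035 0.0345 abs 444.0 256.2
0.3 -0.0031 0.052 abs 444.2 264.9
0.4 -0.0009 0.0694 abs 445.3 273.6
0.5 0.003 0.0864 abs 447.3 282.1
0.6 0.0086 0.103 abs 450.1 290.4
0.7 0.0158 0.1189 abs 453.7 298.4
0.8 0.0246 0.134 abs 458.1 305.9
0.9 0.0348 0.1482 abs 463.2 313.0
1.0 0.0464 0.1613 abs 469.0 319.6
```

Request:
servo_tool([
  [[-0.0022, 0.0171, -0.001, 0, 0, 0, 1], [-0.0035, 0.0345, -0.001, 0, 0, 0, 1], [-0.0031, 0.052, -0.001, 0, 0, 0, 1], [-0.0009, 0.0694, -0.001, 0, 0, 0, 1], [0.003, 0.0864, -0.001, 0, 0, 0, 1], [0.0086, 0.103, -0.001, 0, 0, 0, 1], [0.0158, 0.1189, -0.001, 0, 0, 0, 1], [0.0246, 0.134, -0.001, 0, 0, 0, 1], [0.0348, 0.1482, -0.001, 0, 0, 0, 1], [0.0464, 0.1613, -0.001, 0, 0, 0, 1]],
])

```text
clock: 7.95
eef_pos: [469.1, 319.4, 245.1]
eef_rot: [3.141, -0.0, 0.225]
wrist_force: [-1.4, -6.3, 4.5]
finger_gap: 26.0
finger_force: 45.0
```

```bash
python3 wind.py 531.5 258.3 87.5 469 319.6 1.0 0.1 10
```

```text
1.1 0.0129 0.0118 abs 475.4 325.5
1.2 0.0269 0.0223 abs 482.4 330.7
1.3 0.0418 0.0314 abs 489.9 335.3
1.4 0.0576 0.0389 abs 497.8 339.1
1.5 0.0741 0.0448 abs 506.0 342.0
1.6 0.091 0.0491 abs 514.5 344.1
1.7 0.1083 0.0516 abs 523.2 345.4
1.8 0.1258 0.0524 abs 531.9 345.8
1.9 0.1433 0.0514 abs 540.6 345.3
2.0 0.1606 0.0487 abs 549.3 344.0
```

Request:
servo_tool([
  [[0.0127, 0.012, 0.001, 0, 0, 0, 1], [0.0267, 0.0227, 0.001, 0, 0, 0, 1], [0.0416, 0.032, 0.001, 0, 0, 0, 1], [0.0576, 0.0395, 0.001, 0, 0, 0, 1], [0.0741, 0.0456, 0.001, 0, 0, 0, 1], [0.091, 0.0499, 0.001, 0, 0, 0, 1], [0.1083, 0.0524, 0.001, 0, 0, 0, 1], [0.1258, 0.0532, 0.001, 0, 0, 0, 1], [0.1434, 0.0522, 0.001, 0, 0, 0, 1], [0.1608, 0.0495, 0.001, 0, 0, 0, 1]],
])

```text
clock: 8.95
eef_pos: [548.9, 344.5, 245.2]
eef_rot: [-3.142, 0.002, 0.225]
wrist_force: [-6.6, -2.2, 2.1]
finger_gap: 26.2
finger_force: 45.0
```

```bash
python3 wind.py 531.5 258.3 88 549.4 344.4 2.0 0.15 10;python3 wind.py 532.5 258.3 88 549.4 344.4 2.0 0.15 10
```

```text
2.15 0.0253 -0.0072 abs 562.1 340.8
2.3 0.0493 -0.0181 abs 574.1 335.3
2.45 0.0714 -0.0326 abs 585.1 328.1
2.6 0.091 -0.0502 abs 594.9 319.3
2.75 0.1078 -0.0705 abs 603.3 309.2
2.9 0.1214 -0.0931 abs 610.1 297.8
3.05 0.1315 -0.1175 abs 615.1 285.7
3.2 0.1378 -0.1431 abs 618.3 272.8
3.35 0.1402 -0.1694 abs 619.5 259.7
3.5 0.1386 -0.1957 abs 618.7 246.6
2.15 0.0273 -0.0072 abs 563.1 340.8
2.3 0.0513 -0.0181 abs 575.1 335.3
2.45 0.0734 -0.0326 abs 586.1 328.1
2.6 0.093 -0.0502 abs 595.9 319.3
2.75 0.1098 -0.0705 abs 604.3 309.2
2.9 0.1234 -0.0931 abs 611.1 297.8
3.05 0.1335 -0.1175 abs 616.1 285.7
3.2 0.1398 -0.1431 abs 619.3 272.8
3.35 0.1422 -0.1694 abs 620.5 259.7
3.5 0.1406 -0.1957 abs 619.7 246.6
```

Request:
servo_tool([
  [[0.0263, -0.0072, 0.001, 0, 0, 0, 1], [0.0503, -0.0181, 0.001, 0, 0, 0, 1], [0.0724, -0.0326, 0.001, 0, 0, 0, 1], [0.092, -0.0502, 0.001, 0, 0, 0, 1], [0.1088, -0.0705, 0.001, 0, 0, 0, 1], [0.1224, -0.0931, 0.001, 0, 0, 0, 1]],
])

```text
clock: 9.55
eef_pos: [609.5, 298.1, 245.2]
eef_rot: [-3.141, 0.003, 0.226]
wrist_force: [-13.0, 0.9, 0.2]
finger_gap: 26.0
finger_force: 45.0
```

```bash
python3 wind.py 532 258.3 88 610.6 297.8 2.9 0.15 10
```

```text
3.05 0.0101 -0.0243 abs 615.6 285.7
3.2 0.0164 -0.0499 abs 618.8 272.8
3.35 0.0188 -0.0762 abs 620.0 259.7
3.5 0.0172 -0.1025 abs 619.2 246.6
3.65 0.0118 -0.1283 abs 616.5 233.7
3.8 0.0025 -0.153 abs 611.8 221.3
3.95 -0.0104 -0.176 abs 605.4 209.8
4.1 -0.0265 -0.1969 abs 597.3 199.4
4.25 -0.0456 -0.2151 abs 587.8 190.3
4.4 -0.0672 -0.2302 abs 577.0 182.7
```

Request:
servo_tool([
  [[0.0089, -0.0243, 0.001, 0, 0, 0, 1], [0.015, -0.0499, 0.001, 0, 0, 0, 1], [0.0174, -0.0762, 0.001, 0, 0, 0, 1], [0.0158, -0.1025, 0.001, 0, 0, 0, 1], [0.0104, -0.1283, 0.001, 0, 0, 0, 1], [0.0011, -0.153, 0.001, 0, 0, 0, 1], [-0.0118, -0.176, 0.001, 0, 0, 0, 1], [-0.0279, -0.1969, 0.001, 0, 0, 0, 1], [-0.047, -0.2151, 0.001, 0, 0, 0, 1], [-0.0686, -0.2302, 0.001, 0, 0, 0, 1]],
])

```text
clock: 10.55
eef_pos: [574.9, 184.8, 245.3]
eef_rot: [-3.137, 0.001, 0.227]
wrist_force: [-3.8, 16.3, -5.2]
finger_gap: 26.4
finger_force: 45.0
```

```bash
python3 wind.py 531.3 258.3 87.8 576.3 182.7 4.4 0.12 10
```

```text
4.52 -0.0189 -0.0094 abs 566.9 178.0
4.64 -0.0386 -0.0167 abs 557.0 174.3
4.76 -0.0591 -0.0217 abs 546.7 171.9
4.88 -0.08 -0.0241 abs 536.3 170.6
5.0 -0.1011 -0.0241 abs 525.8 170.7
5.12 -0.122 -0.0215 abs 515.3 172.0
5.24 -0.1424 -0.0164 abs 505.1 174.5
5.36 -0.1621 -0.0089 abs 495.2 178.2
5.48 -0.1808 0.0009 abs 485.9 183.1
5.6 -0.1981 0.0128 abs 477.3 189.1
```

Request:
servo_tool([
  [[-0.0189, -0.0078, -0.0005, 0, 0, 0, 1], [-0.0386, -0.0149, -0.0005, 0, 0, 0, 1], [-0.0591, -0.0199, -0.0005, 0, 0, 0, 1], [-0.08, -0.0223, -0.0005, 0, 0, 0, 1], [-0.1011, -0.0223, -0.0005, 0, 0, 0, 1], [-0.122, -0.0197, -0.0005, 0, 0, 0, 1], [-0.1424, -0.0146, -0.0005, 0, 0, 0, 1], [-0.1621, -0.0071, -0.0005, 0, 0, 0, 1]],
])

```text
clock: 11.35
eef_pos: [495.4, 180.9, 245.4]
eef_rot: [-3.139, -0.003, 0.226]
wrist_force: [11.5, 13.4, -9.7]
finger_gap: 26.0
finger_force: 45.0
```

```bash
python3 wind.py 531.3 259.2 87.8 495.2 179.1 5.36 0.08 10
python3 - <<'E'
from h import *
import pickle
t=manip.camera("side");S=cloud(t);f=t["frame"]
m=(np.hypot(S[...,0]-531,S[...,1]-250)<75)&(S[...,2]>88)&(S[...,2]<150)
h=np.histogram(S[m][:,2],bins=np.arange(88,152,3)); print(h[0],h[1][:-1])
cv2.imwrite("pics/s3.png",cv2.resize(f[130:250,260:420],(800,600),interpolation=cv2.INTER_CUBIC)[...,::-1])
E
```

```text
5.44 -0.0125 0.0064 abs 489.0 182.3
5.52 -0.0245 0.0136 abs 483.0 185.9
5.6 -0.0359 0.0218 abs 477.3 190.0
5.68 -0.0466 0.0309 abs 471.9 194.5
5.76 -0.0566 0.0408 abs 466.9 199.5
5.84 -0.0657 0.0515 abs 462.4 204.8
5.92 -0.0739 0.0628 abs 458.2 210.5
6.0 -0.0813 0.0748 abs 454.6 216.5
6.08 -0.0876 0.0874 abs 451.4 222.8
6.16 -0.0929 0.1004 abs 448.8 229.3
[  2   2  16  10  46  82  91 725 321  57  75  13  13   6   2   2   2  11
  20  27  24] [ 88  91  94  97 100 103 106 109 112 115 118 121 124 127 130 133 136 139
 142 145 148]
```

View pics/s3.png

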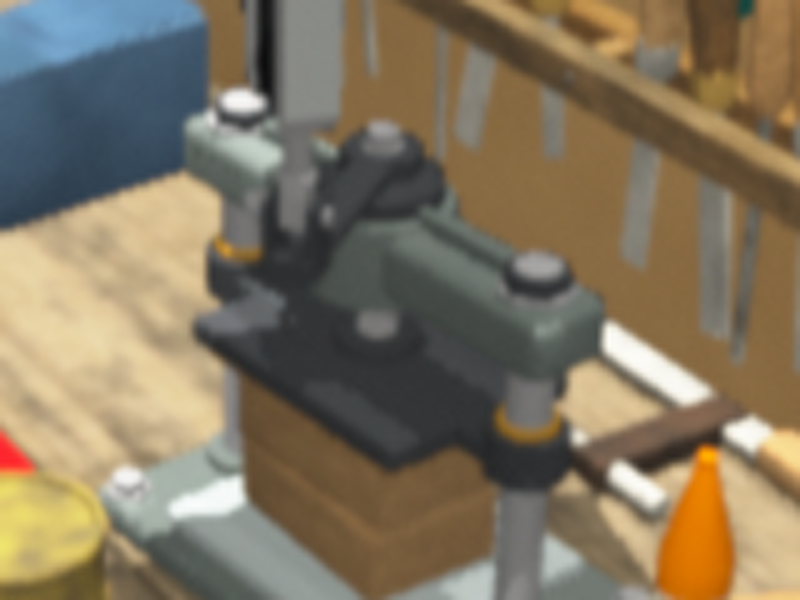

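```bash
python3 wind.py 531.5 259.7 87.2 495.2 179.1 5.36 0.1 9
```

```text
5.46 -0.0145 0.0101 abs 487.9 184.2
5.56 -0.0292 0.0196 abs 480.6 188.9
5.66 -0.0428 0.0304 abs 473.8 194.3
5.76 -0.0553 0.0426 abs 467.6 200.4
5.86 -0.0665 0.056 abs 462.0 207.1
5.96 -0.0763 0.0704 abs 457.1 214.3
6.06 -0.0846 0.0857 abs 452.9 222.0
6.16 -0.0914 0.1018 abs 449.5 230.0
6.26 -0.0965 0.1184 abs 447.0 238.3
```

```bash
python3 - <<'E'
from h import *
import pickle
s=pickle.load(open("side.pkl","rb")); f=s["frame"];S=cloud(s)
for u in(328,334,340):
    print("init",u,[(v,f[v,u].tolist(),S[v,u].round(0).tolist()) for v in range(203,216)])
s=manip.camera("side"); f=s["frame"];S=cloud(s)
for u in(322,330,336):
    print("now",u,[(v,f[v,u].tolist(),S[v,u].round(0).tolist()) for v in range(207,232)])
print(manip.read_state()["wrist_force"].round(1),manip.read_state()["eef_pos"].round(1))
E
```

```text
init 328 [(203, [98, 101, 103], [515.0, 209.0, 131.0]), (204, [77, 80, 82], [515.0, 210.0, 129.0]), (205, [61, 62, 65], [515.0, 207.0, 129.0]), (206, [56, 55, 55], [515.0, 208.0, 126.0]), (207, [67, 58, 51], [515.0, 210.0, 123.0]), (208, [90, 72, 50], [520.0, 267.0, 85.0]), (209, [112, 86, 55], [519.0, 263.0, 85.0]), (210, [123, 94, 61], [519.0, 259.0, 85.0]), (211, [127, 98, 63], [519.0, 255.0, 86.0]), (212, [129, 100, 64], [519.0, 252.0, 85.0]), (213, [128, 98, 63], [519.0, 252.0, 83.0]), (214, [129, 100, 64], [518.0, 248.0, 83.0]), (215, [131, 101, 66], [518.0, 243.0, 84.0])]
init 334 [(203, [120, 123, 125], [526.0, 206.0, 133.0]), (204, [121, 125, 127], [525.0, 201.0, 134.0]), (205, [119, 123, 125], [525.0, 198.0, 134.0]), (206, [112, 117, 119], [525.0, 196.0, 133.0]), (207, [96, 99, 101], [525.0, 196.0, 131.0]), (208, [76, 78, 80], [525.0, 194.0, 130.0]), (209, [59, 61, 63], [525.0, 194.0, 128.0]), (210, [55, 54, 54], [525.0, 194.0, 126.0]), (211, [67, 59, 51], [525.0, 192.0, 125.0]), (212, [93, 73, 50], [530.0, 253.0, 84.0]), (213, [113, 87, 56], [530.0, 250.0, 84.0]), (214, [1
[... 3341 characters left out ...]
0]), (217, [67, 69, 71], [529.0, 193.0, 112.0]), (218, [62, 64, 66], [529.0, 191.0, 111.0]), (219, [55, 57, 58], [529.0, 191.0, 109.0]), (220, [48, 49, 51], [528.0, 188.0, 109.0]), (221, [44, 45, 46], [529.0, 189.0, 106.0]), (222, [50, 48, 44], [529.0, 189.0, 104.0]), (223, [72, 60, 45], [529.0, 192.0, 100.0]), (224, [94, 74, 50], [531.0, 215.0, 82.0]), (225, [107, 82, 53], [531.0, 215.0, 80.0]), (226, [113, 88, 57], [531.0, 216.0, 77.0]), (227, [114, 89, 58], [531.0, 216.0, 75.0]), (228, [115, 90, 59], [531.0, 216.0, 72.0]), (229, [115, 89, 58], [532.0, 217.0, 70.0]), (230, [116, 90, 59], [532.0, 216.0, 68.0]), (231, [117, 91, 61], [532.0, 216.0, 66.0])]
[ 3.2 14.8 -9.1] [494.6 181.4 245.4]
```

Request:
servo_tool([
  [[-0.0145, 0.0101, -0.0015, 0, 0, 0, 1], [-0.0292, 0.0196, -0.0015, 0, 0, 0, 1], [-0.0428, 0.0304, -0.0015, 0, 0, 0, 1], [-0.0553, 0.0426, -0.0015, 0, 0, 0, 1], [-0.0665, 0.056, -0.0015, 0, 0, 0, 1], [-0.0763, 0.0704, -0.0015, 0, 0, 0, 1], [-0.0846, 0.0857, -0.0015, 0, 0, 0, 1], [-0.0914, 0.1018, -0.0015, 0, 0, 0, 1]],
])

```text
clock: 12.25
eef_pos: [450.1, 230.1, 245.3]
eef_rot: [3.141, -0.002, 0.225]
wrist_force: [8.6, -2.6, -3.1]
finger_gap: 26.3
finger_force: 45.0
```

```bash
python3 wind.py 531.5 259.2 87.3 449.5 230.0 6.16 0.1 8
python3 - <<'E'
from h import *
s=manip.camera("side"); f=s["frame"];S=cloud(s)
for u in(330,336):
    print("now",u,[(v,f[v,u].tolist(),S[v,u].round(0).tolist()) for v in range(217,232)])
E
```

```text
6.26 -0.0053 0.0156 abs 446.9 237.8
6.36 -0.0087 0.0327 abs 445.2 246.4
6.46 -0.0104 0.0501 abs 444.3 255.0
6.56 -0.0104 0.0675 abs 444.3 263.8
6.66 -0.0086 0.0849 abs 445.2 272.4
6.76 -0.0051 0.102 abs 447.0 281.0
6.86 0.0001 0.1186 abs 449.6 289.3
6.96 0.007 0.1347 abs 453.0 297.4
now 330 [(217, [50, 51, 53], [519.0, 203.0, 106.0]), (218, [44, 45, 46], [519.0, 204.0, 103.0]), (219, [44, 44, 43], [519.0, 201.0, 103.0]), (220, [57, 50, 42], [519.0, 203.0, 99.0]), (221, [79, 63, 44], [521.0, 228.0, 80.0]), (222, [99, 77, 50], [521.0, 230.0, 77.0]), (223, [108, 83, 55], [521.0, 230.0, 75.0]), (224, [112, 86, 56], [521.0, 228.0, 74.0]), (225, [112, 86, 56], [521.0, 229.0, 71.0]), (226, [112, 86, 56], [521.0, 229.0, 68.0]), (227, [109, 84, 55], [521.0, 229.0, 66.0]), (228, [109, 84, 54], [521.0, 228.0, 64.0]), (229, [109, 85, 55], [521.0, 226.0, 63.0]), (230, [109, 84, 55], [521.0, 230.0, 59.0]), (231, [111, 86, 56], [521.0, 227.0, 58.0])]
now 336 [(217, [67, 69, 71], [529.0, 197.0, 109.0]), (218, [67, 70, 71], [529.0, 195.0, 108.0]), (219, [62, 66, 67], [529.0, 194.0, 107.0]), (220, [58, 59, 61], [529.0, 190.0, 107.0]), (221, [49, 52, 52], [529.0, 191.0, 104.0]), (222, [44, 45, 47], [529.0, 190.0, 103.0]), (223, [44, 44, 44], [528.0, 186.0, 103.0]), (224, [57, 51, 44], [529.0, 189.0, 99.0]), (225, [84, 66, 47], [529.0, 196.0, 93.0]), (226, [102, 80, 52], [531.0, 214.0, 78.0]), (227, [111, 86, 56], [531.0, 212.0, 77.0]), (228, [113, 88, 57], [531.0, 214.0, 74.0]), (229, [115, 89, 59], [531.0, 214.0, 72.0]), (230, [115, 88, 58], [532.0, 217.0, 67.0]), (231, [115, 89, 58], [532.0, 215.0, 66.0])]
```

Request:
servo_tool([
  [[-0.0053, 0.0156, 0, 0, 0, 0, 1], [-0.0087, 0.0327, 0, 0, 0, 0, 1], [-0.0104, 0.0501, 0, 0, 0, 0, 1], [-0.0104, 0.0675, 0, 0, 0, 0, 1], [-0.0086, 0.0849, 0, 0, 0, 0, 1], [-0.0051, 0.102, 0, 0, 0, 0, 1]],
])

```text
clock: 12.9
eef_pos: [447.4, 280.7, 245.3]
eef_rot: [3.14, -0.001, 0.224]
wrist_force: [3.9, -7.2, 0.6]
finger_gap: 26.4
finger_force: 45.0
```

```bash
python3 wind.py 531.5 258.7 87.3 447.0 281 6.76 0.05 12
```

```text
6.81 0.0023 0.0074 abs 448.2 284.7
6.86 0.0051 0.0156 abs 449.6 288.8
6.91 0.0083 0.0238 abs 451.2 292.9
6.96 0.012 0.0317 abs 453.0 296.9
7.01 0.016 0.0395 abs 455.0 300.7
7.06 0.0204 0.047 abs 457.2 304.5
7.11 0.0251 0.0543 abs 459.6 308.2
7.16 0.0302 0.0614 abs 462.1 311.7
7.21 0.0357 0.0682 abs 464.9 315.1
7.26 0.0415 0.0747 abs 467.8 318.4
7.31 0.0476 0.0809 abs 470.8 321.5
7.36 0.0541 0.0868 abs 474.0 324.4
```

Request:
servo_tool([
  [[0.0023, 0.0074, 0, 0, 0, 0, 1], [0.0051, 0.0156, 0, 0, 0, 0, 1], [0.0083, 0.0238, 0, 0, 0, 0, 1], [0.012, 0.0317, 0, 0, 0, 0, 1], [0.016, 0.0395, 0, 0, 0, 0, 1]],
])

```text
clock: 13.4
eef_pos: [455.0, 300.4, 245.3]
eef_rot: [3.14, 0.0, 0.225]
wrist_force: [0.4, -5.5, 1.8]
finger_gap: 26.1
finger_force: 45.0
```

```bash
cat >> wind.py <<'E'
E
cat > st.py <<'E'
from h import *
import sys
s=manip.read_state();F=s["wrist_force"];p=s["eef_pos"][:2]-[531.4,258.8]
o=p/np.hypot(*p);t=np.array([o[1],-o[0]])
psi=(np.pi+.2245-np.arctan2(p[1],p[0]))%(2*np.pi)
print("R",np.hypot(*p).round(1),"psi",(psi+2*np.pi*(psi<5)).round(3),"radial",(F[:2]@o).round(1),"tang",(F[:2]@t).round(1),"z",F[2].round(1))
S=cloud(manip.camera("side"))
m=(abs(S[...,0]-525)<14)&(S[...,1]>195)&(S[...,1]<212)&(S[...,2]>85)&(S[...,2]<136)
h=S[m][:,2]; print("plate top",np.percentile(h,[50,75,90]).round(1))
E
python3 st.py
```

```text
R 87.0 psi 7.006 radial -3.0 tang -4.6 z 1.8
plate top [104.7 105.4 105.9]
```

```bash
python3 wind.py 531.4 258.9 87.6 455 300.7 7.01 0.05 10
```

```text
7.06 0.0037 0.0083 abs 456.8 304.9
7.11 0.0084 0.0157 abs 459.2 308.5
7.16 0.0136 0.0228 abs 461.8 312.1
7.21 0.0191 0.0296 abs 464.5 315.5
7.26 0.0249 0.0361 abs 467.4 318.8
7.31 0.031 0.0424 abs 470.5 321.9
7.36 0.0375 0.0483 abs 473.7 324.8
7.41 0.0442 0.0539 abs 477.1 327.6
7.46 0.0512 0.0591 abs 480.6 330.3
7.51 0.0585 0.064 abs 484.2 332.7
```

Request:
servo_tool([
  [[0.0037, 0.0083, 0, 0, 0, 0, 1], [0.0084, 0.0157, 0, 0, 0, 0, 1], [0.0136, 0.0228, 0, 0, 0, 0, 1]],
])

```text
clock: 13.75
eef_pos: [462.0, 311.6, 245.3]
eef_rot: [3.14, -0.0, 0.224]
wrist_force: [1.0, -6.8, 2.3]
finger_gap: 25.7
finger_force: 45.0
```

Request:
servo_tool([
  [[0.0055, 0.0068, 0, 0, 0, 0, 1], [0.0113, 0.0133, 0, 0, 0, 0, 1]],
])

```text
clock: 13.95
eef_pos: [467.5, 318.3, 245.3]
eef_rot: [3.14, 0.0, 0.224]
wrist_force: [-0.8, -7.2, 2.0]
finger_gap: 26.2
finger_force: 45.0
```

```bash
python3 st.py
```

```text
R 87.3 psi 7.257 radial -4.4 tang -5.8 z 2.0
plate top [103.3 104.2 104.9]
```

Request:
servo_tool([
  [[0.0062, 0.0063, 0, 0, 0, 0, 1], [0.0126, 0.012, 0, 0, 0, 0, 1]],
])

```text
clock: 14.2
eef_pos: [473.7, 324.3, 245.3]
eef_rot: [3.141, 0.0, 0.225]
wrist_force: [-0.3, -6.4, 1.5]
finger_gap: 25.9
finger_force: 45.0
```

```bash
python3 st.py; python3 wind.py 531.4 258.9 87.6 480.6 330.3 7.46 0.05 14
```

```text
R 87.3 psi 7.356 radial -4.6 tang -4.5 z 1.5
plate top [103.1 104.  104.6]
7.51 0.0073 0.0048 abs 484.2 332.7
7.56 0.0148 0.0094 abs 488.0 335.0
7.61 0.0225 0.0135 abs 491.8 337.1
7.66 0.0304 0.0173 abs 495.8 338.9
7.71 0.0385 0.0206 abs 499.8 340.6
7.76 0.0467 0.0236 abs 504.0 342.1
7.81 0.0551 0.0261 abs 508.2 343.4
7.86 0.0636 0.0282 abs 512.4 344.4
7.91 0.0722 0.0299 abs 516.7 345.3
7.96 0.0809 0.0312 abs 521.0 345.9
8.01 0.0896 0.032 abs 525.4 346.3
8.06 0.0984 0.0324 abs 529.8 346.5
8.11 0.1071 0.0323 abs 534.2 346.5
8.16 0.1159 0.0318 abs 538.5 346.2
```

Request:
servo_tool([
  [[0.0068, 0.0056, 0, 0, 0, 0, 1], [0.0138, 0.011, 0, 0, 0, 0, 1]],
])

```text
clock: 14.45
eef_pos: [480.5, 329.8, 245.2]
eef_rot: [3.141, 0.001, 0.225]
wrist_force: [-1.3, -7.3, 2.4]
finger_gap: 26.2
finger_force: 45.0
```

```bash
python3 st.py
```

```text
R 87.4 psi 7.456 radial -5.1 tang -5.3 z 2.4
plate top [102.6 103.4 104. ]
```

Request:
servo_tool([
  [[0.0073, 0.0048, 0, 0, 0, 0, 1], [0.0148, 0.0094, 0, 0, 0, 0, 1]],
])

```text
clock: 14.7
eef_pos: [487.8, 334.6, 245.3]
eef_rot: [3.141, 0.001, 0.225]
wrist_force: [-2.5, -6.8, 2.2]
finger_gap: 26.1
finger_force: 45.0
```

```bash
python3 st.py
```

```text
R 87.5 psi 7.557 radial -4.7 tang -5.5 z 2.2
plate top [102.1 103.1 103.8]
```

Request:
servo_tool([
  [[0.0077, 0.0042, 0, 0, 0, 0, 1], [0.0156, 0.0079, 0, 0, 0, 0, 1]],
])

```text
clock: 14.95
eef_pos: [495.5, 338.6, 245.2]
eef_rot: [3.141, 0.001, 0.225]
wrist_force: [-4.4, -6.7, 2.4]
finger_gap: 26.2
finger_force: 45.0
```

```bash
python3 st.py
```

```text
R 87.5 psi 7.656 radial -4.3 tang -6.8 z 2.4
plate top [101.4 102.4 102.8]
```

Request:
servo_tool([
  [[0.004, 0.0017, 0, 0, 0, 0, 1], [0.008, 0.0034, 0, 0, 0, 0, 1]],
])

```text
clock: 15.2
eef_pos: [499.5, 340.3, 245.2]
eef_rot: [3.141, 0.001, 0.225]
wrist_force: [-2.6, -6.0, 2.4]
finger_gap: 26.2
finger_force: 45.0
```

```bash
python3 st.py
```

```text
R 87.5 psi 7.705 radial -4.7 tang -4.7 z 2.4
plate top [101.3 102.2 102.9]
```

Request:
servo_tool([
  [[0.0084, 0.003, 0, 0, 0, 0, 1], [0.0168, 0.0056, 0, 0, 0, 0, 1]],
])

```text
clock: 15.45
eef_pos: [507.9, 343.1, 245.3]
eef_rot: [3.141, 0.001, 0.225]
wrist_force: [-3.4, -6.0, 2.3]
finger_gap: 26.3
finger_force: 45.0
```

```bash
python3 st.py
```

```text
R 87.6 psi 7.806 radial -4.9 tang -4.9 z 2.3
plate top [100.9 101.9 102.5]
```

7.91 next: from (508.2,343.4) to (516.7,345.3).

Request:
servo_tool([
  [[0.0085, 0.0021, 0, 0, 0, 0, 1], [0.017, 0.0038, 0, 0, 0, 0, 1]],
])

```text
clock: 15.7
eef_pos: [516.3, 345.1, 245.2]
eef_rot: [3.141, 0.001, 0.225]
wrist_force: [-4.2, -5.1, 2.9]
finger_gap: 26.3
finger_force: 45.0
```

```bash
python3 st.py
```

```text
R 87.6 psi 7.905 radial -4.3 tang -5.0 z 2.9
plate top [100.7 101.6 102.3]
```

Request:
servo_tool([
  [[0.0087, 0.0012, 0, 0, 0, 0, 1], [0.0174, 0.002, 0, 0, 0, 0, 1]],
])

```text
clock: 15.95
eef_pos: [524.9, 346.1, 245.2]
eef_rot: [3.141, 0.001, 0.225]
wrist_force: [-5.8, -5.2, 2.7]
finger_gap: 25.9
finger_force: 45.0
```

```bash
python3 st.py
```

```text
R 87.5 psi 8.005 radial -4.8 tang -6.2 z 2.7
plate top [100.2 101.2 101.7]
```

Request:
servo_tool([
  [[0.0088, 0.0005, 0, 0, 0, 0, 1], [0.0175, 0.0005, 0, 0, 0, 0, 1]],
])

```text
clock: 16.2
eef_pos: [533.6, 346.4, 245.3]
eef_rot: [3.141, 0.001, 0.225]
wrist_force: [-4.9, -5.5, 3.1]
finger_gap: 26.0
finger_force: 45.0
```

```bash
python3 st.py;  python3 wind.py 531.4 258.9 87.6 534.2 346.5 8.11 0.05 12
```

```text
R 87.6 psi 8.104 radial -5.6 tang -4.7 z 3.1
plate top [100.1 100.9 101.5]
8.16 0.0087 -0.0006 abs 538.5 346.2
8.21 0.0174 -0.0015 abs 542.9 345.7
8.26 0.026 -0.0029 abs 547.2 345.1
8.31 0.0346 -0.0047 abs 551.5 344.2
8.36 0.0431 -0.0069 abs 555.7 343.1
8.41 0.0514 -0.0095 abs 559.9 341.7
8.46 0.0596 -0.0126 abs 564.0 340.2
8.51 0.0677 -0.0161 abs 568.0 338.5
8.56 0.0755 -0.0199 abs 572.0 336.5
8.61 0.0832 -0.0242 abs 575.8 334.4
8.66 0.0906 -0.0288 abs 579.5 332.1
8.71 0.0978 -0.0338 abs 583.1 329.6
```

Request:
servo_tool([
  [[0.0087, -0.0006, 0, 0, 0, 0, 1], [0.0174, -0.0015, 0, 0, 0, 0, 1]],
])

```text
clock: 16.45
eef_pos: [541.9, 345.8, 245.2]
eef_rot: [3.142, 0.002, 0.225]
wrist_force: [-9.8, -4.5, 3.8]
finger_gap: 26.1
finger_force: 45.0
```

```bash
python3 st.py
```

```text
R 87.6 psi 8.198 radial -5.6 tang -9.1 z 3.8
plate top [ 99.8 100.3 100.9]
```

Request:
servo_tool([
  [[0.0018, -0.0003, 0, 0, 0, 0, 1], [0.0035, -0.0005, 0, 0, 0, 0, 1]],
])

```text
clock: 16.7
eef_pos: [543.3, 345.6, 245.2]
eef_rot: [-3.141, 0.003, 0.225]
wrist_force: [-11.3, -4.6, 4.8]
finger_gap: 26.6
finger_force: 45.0
```

```bash
python3 st.py;python3 st.py;python3 st.py
```

```text
R 87.7 psi 8.215 radial -6.0 tang -10.5 z 4.8
plate top [ 99.5 100.2 100.8]
R 87.6 psi 8.215 radial -6.2 tang -10.2 z 3.0
plate top [ 99.7 100.7 101. ]
R 87.6 psi 8.215 radial -5.3 tang -9.7 z 4.2
plate top [ 99.7 100.6 101.2]
```

Request:
servo_tool([
  [[0, 0, 0, 0, 0, 0, 0.6], [0, 0, 0, 0, 0, 0, 0.5], [0, 0, 0, 0, 0, 0, 0.4], [0, 0, 0, 0, 0, 0, 0.4], [0, 0, 0.03, 0, 0, 0, 0.4], [0, 0, 0.09, 0, 0, 0, 0.4], [0, 0, 0.18, 0, 0, 0, 0.4], [-0.05, -0.03, 0.2, 0, 0, 0, 0.4], [-0.15, -0.1, 0.2, 0, 0, 0, 0.4], [-0.25, -0.2, 0.2, 0, 0, 0, 0.4]],
])

```text
clock: 17.85
eef_pos: [441.0, 267.1, 344.6]
eef_rot: [-3.141, -0.0, 0.226]
wrist_force: [0.5, 1.1, 0.9]
finger_gap: 56.5
finger_force: 0.0
```

```bash
python3 - <<'E'
from h import *
from scipy.optimize import least_squares
print(manip.read_state()["eef_pos"].round(1),manip.read_state()["wrist_force"].round(1))
c=manip.camera("side");t=manip.camera("top")
for x in(c,t):
    P=cloud(x);I=x["frame"].astype(int).max(-1)
    k=P[(np.hypot(P[...,0]-543,P[...,1]-345)<22)&(P[...,2]>250)&(P[...,2]<285)&(I<75)]
    if len(k)>20: print(len(k),least_squares(lambda q:np.linalg.norm(k-q,axis=1)-14,[543,345,262],loss="soft_l1").x.round(1))
a=cv2.resize(c["frame"][100:260,230:430],(500,400)); b=cv2.resize(t["frame"][140:280,220:370][:, :105],(300,400))
cv2.imwrite("pics/end.png",np.hstack([a,b])[...,::-1])
E
```

```text
[441.  267.1 344.6] [0.5 1.1 0.9]
175 [543.2 346.2 263.4]
```

View pics/end.png

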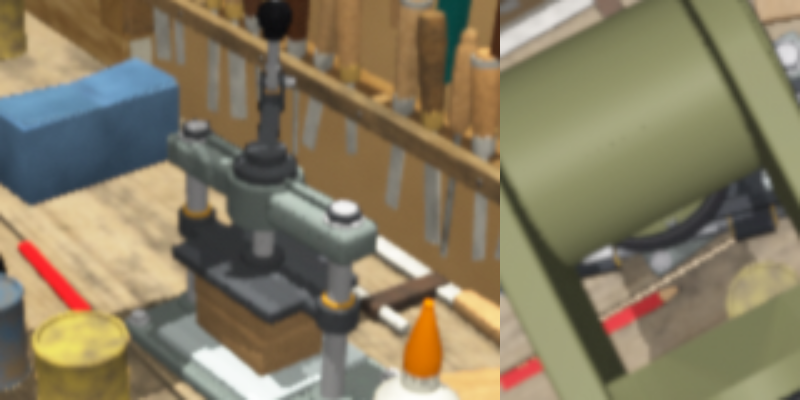

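The handle stands upright with the knob at (543,346,263), the ram is on the boards, and the bystanders in view (pencil, glue bottle) look undisturbed.

```bash
python3 -c "
from cell import manip
print(manip.sign_off())"
```

```text
the job is handed in; nothing more can be done
None
```

I swung the handle up to its stop and then wound the crank about 8.2 rad clockwise, pressing the boards at roughly 100 N (estimated from the force at the knob). I let go with the handle standing, and handed the job in at about 18 s with no verdict returned.

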